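Clear an empty jar and hold the pusher back for refilling

ROBOT

A 7-joint arm with a two-finger parallel gripper is mounted at the origin on the work surface. World frame = base frame: x ahead of the robot, y to its left, z up, the work surface at z = 0. Lengths are in m, angles in rad, forces in N, time in s.
With the tool pointing down it reaches from about 0.425 to 0.875 m from the base axis. Payload 4.7 kg.
Tool frame: the origin (TCP) lies midway between the tips of the shut fingers; the grasp point (between the pads) lies 19 mm behind it; z points along the fingers, y is the line along which they close (so a half turn about z gives the same grasp; the last joint's range is limited). The gripper opens to 87 mm and grips with 3 to 60 N. Pads are 19 mm wide; open, the fingers measure 117 mm over their backs; the gripper's body (75 mm by 190 mm) begins 51 mm behind the grasp point.
Start: joints at [-1.134, 0.321, -0.07, 1.45, 0.023, 1.371, -0.057], TCP at [0.267, 0.593, 0.192] pointing down, gripper open.
Joint ranges: [-2.86, 2.86], [-0.3, 2.09], [-1.38, 1.24], [0.06, 2.45], [-1.56, 4.7], [0.09, 2.05], [-2.69, 2.69]. Speed limits (rad/s): [2.57, 2.57, 3.14, 3.14, 3.14, 3.14, 3.14].

INTERFACE

Orientations are given as a 3x3 rotation matrix whose columns are the frame's x, y, z axes.
In Python, from workcell import ctrl gives the robot as it stands.
- The arm moves only by the tool move_arm, never from a script. Its argument "rows" is a list of rows, each a list of 7 numbers: the shift along the world's x, y, z in cm, then the turn, a rotation vector about the world's x, y, z in rad, then the gripper command: -1 is fully open, 1 is shut, values between are in proportion. A call has 1 to 20 rows; each row shifts and turns the commanded pose from where the row before left it; what a row does not reach is not made up. A row lasts 1/8 s, in which the tool goes at most 62.5 mm and 10.7 degrees, less where a joint would pass 70% of its speed; a pose out of reach is approached as far as the arm can. A call with a gripper value outside its range is refused whole. The fingers move at their own pace and stop on an object; "squeeze" is the grip in N (left out, the last holds). Time passes only in rows, so rows that do not move let the fingers close. It gives the time, the measured TCP pose, the force, the opening and the grip force at its end, in the units of the state.
- ctrl.sense(): the state, without advancing time (a new reading comes with each control period).
- ctrl.get_image(name): name is "side" or "top" or "wrist"; returns the picture (480x640x3 uint8, blue, green, red); there is no depth.
- ctrl.camera_model(name): a dict with "fx", "fy", "cx", "cy" (pixels), "pose" (4x4, takes a point from camera to world coordinates). Camera axes: x right, y up, looking along -z (the intrinsics and any distortion apply to the point x, -y, -z); pixel columns grow to the right and rows downward; lengths in m; the calibration is good to about 2 mm. A picture is of the moment at which its call begins: read the wrist's pose just before it. camera_model takes no time and is no camera call; for the wrist camera it gives the pose at the moment of the call.
- ctrl.sign_off(): hands the job in; it is judged then, once.
Trained networks look in the newest picture that a camera, given by its name, has taken for a name from the list of things; names that differ only in an ending like _2 or _b are one class to them, and where a whole thing is asked for, a point or a joint stands for the part that bears it (a point fixed in the world has none). Each returns a list of dicts, best first, with "confidence" (0 to 1); they miss things now and then, are a little off and sometimes report something else, mostly with a low value. They report only what shows in the picture. A call takes as long as a camera call.
- ctrl.boxes_of(name, camera): "position" ([x, y, z] in m, in the coordinates of the camera as it stood for that picture, good to about 4 mm: the middle of the surface that is visible of it).
- ctrl.trace(name, camera): "pixels" (480x640 bool, what is visible of it).
The state is a dict: "time": time; "joint_pos": joint angles; "qvel": joint speeds; "joint_efforts": joint torques, N m; "position": TCP position; "eef_rot": TCP orientation; "ft_force": force on the tool from outside, world axes, zero at the start; "moment": the same for the moment, N m; "opening": finger opening in m; "grasp_force": force on a finger pad.
Only numpy, scipy, OpenCV 4.12 (cv2) and the standard library are available. Lean on these libraries where they do the work, as an engineer would, in place of code of your own. Each camera call takes 0.05 s, during which the arm holds its last target. There are 200 camera calls.

TASK

A guest has put an empty, lidless jam jar back in the otherwise empty lane of the jam stand: lift it out and set it down gently, standing upright, on the free part of the used-dishes tray. Then take that lane's spring-loaded pusher, pull it back (away from the lane's front stop) until the front of its paddle is level with the white fill line across the lane, and finish while still holding it there, so that I can drop new jars in. Leave the stocked lanes and the other things on the counter as they are.

Things in the scene. Friction and masses are not known exactly. Their poses are not given: they have to be found in the camera images.
- jar_mid (a point): The empty jar: open glass, no lid, 43 mm diameter (39 at the rim), 45 mm tall, 60 g; point on its axis, half-way up. At first it stands on the floor of the otherwise empty lane, pressed by the pusher (5 N) against the front stop; lane walls rise 14 mm, the stop 16 mm above that floor; 40 mm is free to the jars on either side. Once it is out, the pusher runs forward to the stop.
- tray: The used-dishes tray: black, open, 200 mm along its x, 260 mm along its y, rim 18 mm high, walls and floor 5 mm thick (floor top at 5 mm); origin at the centre of its underside on the counter; fixed. A used cup and a teaspoon lie on its +x half (tray axes); the -x half is free, for instance around (-45, 0) mm.
- tab (a point): Centre of the black upright finger tab on the pusher: 24 mm wide across the lane, 10 mm thick along it, from 18 mm below to 14 mm above this point. Below it the paddle (44 wide, 40 high, 5 thick; front face 6 mm to the front of this point); behind that a sled and spring coil up to 28 mm above the lane floor. Axes: +x along the lane to its front stop (away from the robot), +y across, z up. Pull to -x.
- paddle (a point): Foot of the paddle's front face, at lane-floor height, on the lane's centre line; moves with the pusher. Same axes as the lane.
- fill_line (a point): Middle of the white fill line across the floor of the empty lane (4 mm wide; white ticks on its walls too), on the lane floor, 18 mm above the counter; fixed. Axes: +x along the lane to its front stop, +y across, z up. The mark is met with the paddle's front face over the line. Three lanes, 53 mm wide, 276 long, lie 88 mm apart on a board; which one is the empty one varies.
- pusher (a joint): Travel of the empty lane's pusher in m along the lane: 0 with the paddle at the front stop, growing as it is pulled back, 0.133 at the fill line, 0.165 at the end of its travel. A spring draws it forward with 4 N at 0, 6 N at the fill line; let go, it runs back to the front.
- cup_mid (a point): Used white espresso cup on the tray, 60 mm rim diameter, 55 mm tall, handle to its +y; point half-way up. Must stay.
- spoon_mid (a point): Used steel teaspoon lying on the tray, 127 mm long (along its x); point near its middle. Must stay.
- salt_mid (a point): Salt shaker, white with a steel top, 42 mm diameter, 87 mm tall, on the counter; point half-way up. Must stay.
- pepper_mid (a point): Pepper shaker, dark, 42 mm diameter, 87 mm tall, on the counter; point half-way up. Must stay.
- jam_a1_mid (a point): Front lidded, full mini jam jar in one of the two stocked lanes, 43 mm diameter, 46 mm tall; point half-way up. Must stay where it is.
- jam_a2_mid (a point): Second lidded, full mini jam jar in one of the two stocked lanes, 43 mm diameter, 46 mm tall; point half-way up. Must stay where it is.
- jam_b1_mid (a point): Front lidded, full mini jam jar in one of the two stocked lanes, 43 mm diameter, 46 mm tall; point half-way up. Must stay where it is.
- jam_b2_mid (a point): Second lidded, full mini jam jar in one of the two stocked lanes, 43 mm diameter, 46 mm tall; point half-way up. Must stay where it is.

How it is judged:
By the outcome, as a careful person would: the job done as asked, in the order asked, and still so for the second after the job is handed in, while the arm keeps its last pose, push and grip.
It also fails if it takes over 64 s, if anything falls off the work surface, if the arm or the gripper's body presses on something with over 40 N, if the wrist force passes 120 N, or if a joint passes its speed limit or range.

## Working session

There is one attempt and no reset: what is moved stays moved. The work goes in short steps, Python scripts to look and compute and a tool call to move; the robot and the scene stay as the last step left them, time stands still between calls to the robot, and variables do not carry over. Pictures are saved under pics/ and viewed, at most 10 in all, crops included, and the job is handed in when it is done.

Besides the shell and the picture viewer there is one more tool, called after ">>>" as name([rows], argument=value, ...), one row to a line, values as JSON. move_arm: Moves the arm, as the interface text tells. Its arguments: {"type":"object","properties":{"rows":{"type":"array"},"squeeze":{"type":"number"}},"required":["rows"]}

```bash
mkdir -p pics; ls
cat > h.py <<'E'
import numpy as np,cv2
from workcell import ctrl
def w(cam,p):
    T=np.array(ctrl.camera_model(cam)["pose"]);return T[:3,:3]@np.array(p)+T[:3,3]
def ray(cam,u,v,z):
    m=ctrl.camera_model(cam);T=np.array(m["pose"])
    d=T[:3,:3]@np.array([(u-m["cx"])/m["fx"],-(v-m["cy"])/m["fy"],-1]);o=T[:3,3]
    return o+d*(z-o[2])/d[2]
def proj(cam,P):
    m=ctrl.camera_model(cam);T=np.array(m["pose"])
    p=T[:3,:3].T@(np.array(P)-T[:3,3]);return m["cx"]+m["fx"]*p[0]/-p[2],m["cy"]-m["fy"]*p[1]/-p[2]
E
python3 - <<'E'
from h import *
np.set_printoptions(precision=4,suppress=True)
for c in("top","side"):
    cv2.imwrite(f"pics/{c}0.png",ctrl.get_image(c))
    m=ctrl.camera_model(c);print(c,{k:v for k,v in m.items() if k!="pose"},np.array(m["pose"]))
    for n in("jar_mid","tray","tab","paddle","fill_line","cup_mid","spoon_mid","salt_mid","pepper_mid","jam_a1_mid"):
        try:
            for b in ctrl.boxes_of(n,c)[:4]:print(n,w(c,b["position"]),round(b["confidence"],2))
        except Exception as e:print(n,e)
print(ctrl.sense())
E
```

```text
pics
top {'fx': 438.87213560116544, 'fy': 438.87213560116544, 'cx': 323.2366795759148, 'cy': 245.3878003002428} [[ 0.0183  0.9812 -0.1924  0.4723]
 [-0.9998  0.0184 -0.0014 -0.0883]
 [ 0.0022  0.1924  0.9813  0.7868]
 [ 0.      0.      0.      1.    ]]
jar_mid [0.6215 0.1335 0.0621] 0.91
jar_mid [ 0.5997 -0.3486  0.0092] 0.54
tray [ 0.5303 -0.342   0.0056] 0.72
tray [ 0.5738 -0.2651  0.0329] 0.61
tab [0.578  0.1416 0.0403] 0.93
paddle [0.5751 0.1377 0.0446] 0.6
paddle [ 0.5766 -0.2655  0.0312] 0.41
paddle [0.5724 0.0511 0.0652] 0.31
fill_line [0.4976 0.1467 0.0231] 0.63
cup_mid [ 0.5754 -0.2642  0.0317] 0.89
cup_mid [ 0.598  -0.3508  0.011 ] 0.29
spoon_mid [ 0.5979 -0.3514  0.0121] 0.78
spoon_mid [0.613  0.0522 0.0671] 0.4
salt_mid [ 0.7337 -0.1347  0.08  ] 0.87
salt_mid [0.6168 0.2231 0.0618] 0.59
pepper_mid [ 0.7404 -0.2     0.0796] 0.71
jam_a1_mid [0.6177 0.2243 0.0599] 0.62
side {'fx': 534.7224750115527, 'fy': 534.7224750115527, 'cx': 319.8289208272579, 'cy': 244.18201650463567} [[-0.8283  0.4113 -0.3806  0.246 ]
 [-0.5603 -0.6145  0.5554  0.4605]
 [-0.0054  0.6733  0.7394  0.767
[... 336 characters left out ...]
729 -0.2526  0.0422] 0.86
pepper_mid [ 0.7362 -0.189   0.0514] 0.92
jam_a1_mid [0.6177 0.2417 0.0646] 0.69
{'time': 1.1, 'joint_pos': array([-1.1339,  0.321 , -0.0701,  1.4505,  0.0226,  1.3708, -0.0569]), 'qvel': array([ 0.0012, -0.0007,  0.0003,  0.0009, -0.0004, -0.0001,  0.0006]), 'joint_efforts': array([ -0.0003, -49.1103,  -0.4031, -31.2783,  -0.0636,   0.0333,
        -0.    ]), 'position': array([0.2667, 0.5928, 0.192 ]), 'eef_rot': array([[-0.912 ,  0.4103,  0.0001],
       [ 0.4103,  0.912 ,  0.0001],
       [-0.0001,  0.0001, -1.    ]]), 'ft_force': array([ 0.902 , -0.2223,  0.2823]), 'moment': array([-0.0126, -0.0308,  0.0081]), 'grasp_force': 0.0, 'opening': 0.08676444625104564}
```

View pics/top0.png

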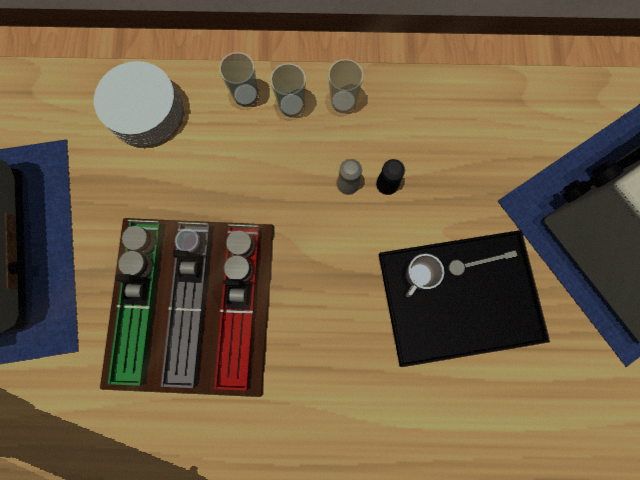

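View pics/side0.png

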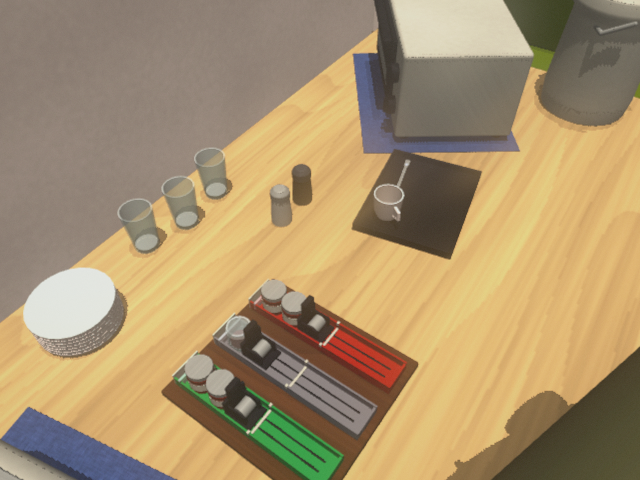

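The top view shows the grey middle lane as the empty one: jar about (187,240), tab (188,268), fill line (184,310). The tray's corners are (379,253), (524,233), (548,343) and (402,366), with the cup at (425,272) and the spoon on its far half. The side view agrees.

Run:
```python
from h import *
np.set_printoptions(precision=4,suppress=True)
t=[ray("top",*p,0.018) for p in((379,253),(524,233),(548,343),(402,366))]
print("tray",t,np.mean(t,0),[np.linalg.norm(t[i]-t[i-1]) for i in range(4)])
ex=(t[0]+t[1]-t[2]-t[3]);ex/=np.linalg.norm(ex);print("tray yaw",np.degrees(np.arctan2(ex[1],ex[0])))
ey=np.array([-ex[1],ex[0],0]);c=np.mean(t,0);
for k in(-.045,-.05): print("place",c+k*ex, )
# lanes corners top of walls z .032
for nm,ps in dict(grey=((178,223),(209,224),(194,388),(163,386)),red=((227,226),(258,228),(248,390),(217,389)),green=((126,222),(157,223),(141,385),(110,383))).items():
    q=[ray("top",*p,.030) for p in ps];f=(q[0]+q[1])/2;b=(q[2]+q[3])/2;d=f-b
    print(nm,f,b,np.linalg.norm(d),np.degrees(np.arctan2(d[1],d[0])))
ctrl.get_image("top");ctrl.get_image("side")
for c,n in(("top","jar_mid"),("top","tab"),("top","fill_line"),("side","jar_mid"),("side","tab"),("side","fill_line")):
    r=ctrl.trace(n,c)[0];v,u=np.nonzero(r["pixels"]);print(c,n,r["confidence"],u.min(),u.max(),v.min(),v.max(),u.mean(),v.mean(),len(u))
im=np.vstack([cv2.resize(ctrl.get_image("top")[210:330,110:270],(800,600),interpolation=cv2.INTER_CUBIC)])
cv2.imwrite("pics/topc.png",im)
```

```text
tray [array([ 0.611 , -0.1867,  0.018 ]), array([ 0.6524, -0.4475,  0.018 ]), array([ 0.4599, -0.4752,  0.018 ]), array([ 0.4173, -0.2245,  0.018 ])] [ 0.5351 -0.3335  0.018 ] [np.float64(0.19743289723811075), np.float64(0.26405809491811655), np.float64(0.1945047295216596), np.float64(0.25427868144826005)]
tray yaw 9.61361842798847
place [ 0.4908 -0.341   0.018 ]
place [ 0.4858 -0.3418  0.018 ]
grey [0.6559 0.1435 0.03  ] [0.3779 0.1474 0.03  ] 0.2780269636524049 -0.8020837671246611
red [0.6511 0.0563 0.03  ] [0.3755 0.058  0.03  ] 0.2756117898807186 -0.35501277486407856
green [0.656  0.2358 0.03  ] [0.381  0.2353 0.03  ] 0.2749185122314283 0.0973789581572787
top jar_mid 0.65 176 205 229 253 190.3327615780446 241.3670668953688 583
top tab 0.74 173 203 250 282 188.60258064516128 266.23483870967743 775
top fill_line 0.76 162 211 222 387 186.2910372608258 312.86847935548843 4965
side jar_mid 0.6 225 248 316 351 235.6888888888889 331.3574074074074 540
side tab 0.8 240 280 320 369 257.881310894597 346.444641275465 1129Traceback (most recent call last):
  File "<stdin>", line 14, in <module>
IndexError: list index out of range
```

>>> move_arm([
  [1, -1.2, 0.5, 0, 0, 0.03, -1],
  [2.5, -3, 0.5, 0, 0, 0.03, -1],
  [2.5, -3.5, 0.5, 0, 0, 0.03, -1],
  [2.5, -3.5, 0.5, 0, 0, 0.03, -1],
  [2.5, -3.5, 0, 0, 0, 0.03, -1],
  [2.5, -3.5, 0, 0, 0, 0.03, -1],
  [2.5, -3.5, 0, 0, 0, 0.03, -1],
  [2.5, -3.5, 0, 0, 0, 0.03, -1],
  [2.5, -3.5, 0, 0, 0, 0.03, -1],
  [2.5, -3.5, 0, 0, 0, 0.03, -1],
  [2.5, -3.5, 0, 0, 0, 0.03, -1],
  [2.5, -3.5, 0, 0, 0, 0.03, -1],
  [2, -3.5, 0, 0, 0, 0.03, -1],
  [0.8, -1.5, 0, 0, 0, 0.03, -1],
  [0, 0, 0, 0, 0, 0, -1],
])

```text
time: 3.38
position: [0.5803, 0.1489, 0.212]
eef_rot: [[-1.0, 0.006, 0.0], [0.006, 1.0, -0.0], [-0.0, -0.0, -1.0]]
ft_force: [-0.2, 0.7, -0.2]
opening: 0.0868
grasp_force: 0.0
```

Run:
```python
from h import *
np.set_printoptions(precision=4,suppress=True)
s=ctrl.sense();print(s["time"],s["position"],s["eef_rot"])
cv2.imwrite("pics/w1.png",ctrl.get_image("wrist"))
print(ctrl.camera_model("wrist"))
for n in("jar_mid","tab","paddle","fill_line"):
    for b in ctrl.boxes_of(n,"wrist")[:3]:print(n,w("wrist",b["position"]),proj("wrist",w("wrist",b["position"])),round(b["confidence"],2))
```

```text
3.375 [0.5803 0.1489 0.212 ] [[-1.      0.0065  0.0002]
 [ 0.0065  1.     -0.0004]
 [-0.0002 -0.0004 -1.    ]]
{'fx': 370.5136136983703, 'fy': 370.5136136983703, 'cx': 329.9231011324878, 'cy': 237.13009098368622, 'pose': array([[ 0.0039, -0.9568, -0.2906,  0.498 ],
       [ 1.    ,  0.0036,  0.0014,  0.1522],
       [-0.0003, -0.2906,  0.9568,  0.4051],
       [ 0.    ,  0.    ,  0.    ,  1.    ]])}
jar_mid [0.6164 0.1454 0.0601] (np.float64(322.4051391325757), np.float64(250.84529192947178)) 0.69
jar_mid [0.5742 0.2331 0.0635] (np.float64(415.04252771114517), np.float64(209.42913046369915)) 0.26
tab [0.5777 0.1493 0.0431] (np.float64(325.81407809715284), np.float64(208.66758995843952)) 0.81
paddle [0.5744 0.1496 0.0406] (np.float64(326.03031262649733), np.float64(204.98963203679097)) 0.56
fill_line [0.4884 0.1517 0.0149] (np.float64(328.2244141225438), np.float64(115.12439456359182)) 0.98
```

View pics/w1.png

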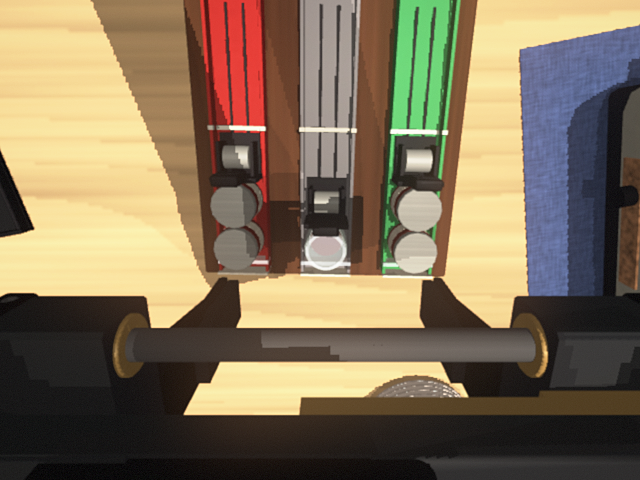

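The wrist picture shows the jar's rim at about (325,251), the tab just behind it at about row 225, and the fill line at row 130, columns 299–356. The neighbouring jars are about 90 px to either side.

Run:
```python
from h import *
np.set_printoptions(precision=4,suppress=True)
print("jar rim",ray("wrist",325,251,.063), "rim top cam",ray("top",188,241,.063),ray("side",238,327,.063))
print("fill w",ray("wrist",299,130,.018),ray("wrist",356,130,.018),"top",ray("top",165,310,.018),ray("top",204,311,.018))
print("stop top",ray("wrist",326,273,.034))
im=ctrl.get_image("wrist")[110:290,230:430]
s=ctrl.get_image("side")[290:410,200:330]
cv2.imwrite("pics/crop2.png",np.hstack([cv2.resize(im,(400,360),interpolation=3),cv2.resize(s,(390,360),interpolation=3)]))
```

```text
jar rim [0.6155 0.1486 0.063 ] rim top cam [0.6174 0.1404 0.063 ] [0.617  0.1473 0.063 ]
fill w [0.5026 0.1223 0.018 ] [0.5026 0.1796 0.018 ] top [0.5037 0.185  0.018 ] [0.5033 0.1173 0.018 ]
stop top [0.6506 0.1491 0.034 ]
```

View pics/crop2.png

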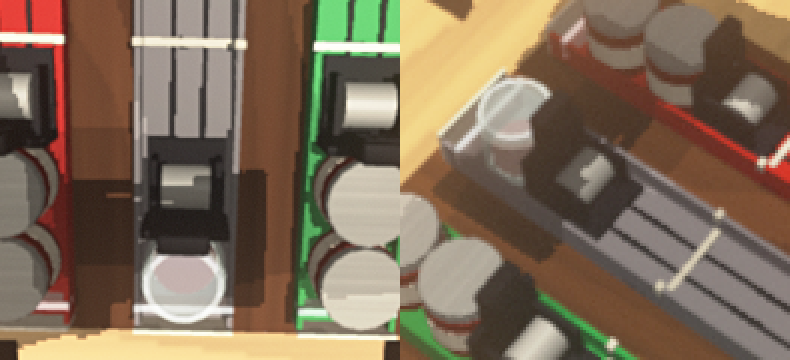

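>>> move_arm([
  [1.2, -0.1, -2, 0, 0, -0.006, -0.5],
  [1.2, -0.1, -3, 0, 0, 0, -0.5],
  [1.17, 0, -3, 0, 0, 0, -0.5],
  [0, 0, -3, 0, 0, 0, -0.5],
  [0, 0, -2, 0, 0, 0, -0.5],
  [0, 0, -1, 0, 0, 0, -0.5],
  [0, 0, 0, 0, 0, 0, -0.5],
])

```text
time: 4.6
position: [0.6153, 0.1488, 0.0715]
eef_rot: [[-1.0, 0.009, -0.001], [0.009, 1.0, -0.0], [0.001, -0.0, -1.0]]
ft_force: [0.5, 0.1, 0.2]
opening: 0.0653
grasp_force: 0.0
```

Run:
```python
from h import *
s=ctrl.sense();print(s["position"],s["ft_force"],s["opening"])
im=ctrl.get_image("wrist");cv2.imwrite("pics/w2.png",im)
print(proj("wrist",[.616,.1475,.063]),proj("wrist",s["position"]))
```

```text
[0.61527515 0.14875549 0.07152244] [0.45050346 0.10215357 0.22349254] 0.0652773092588224
(np.float64(325.9466167352348), np.float64(270.0955915319585)) (np.float64(327.99113800402637), np.float64(274.56818826923956))
```

View pics/w2.png

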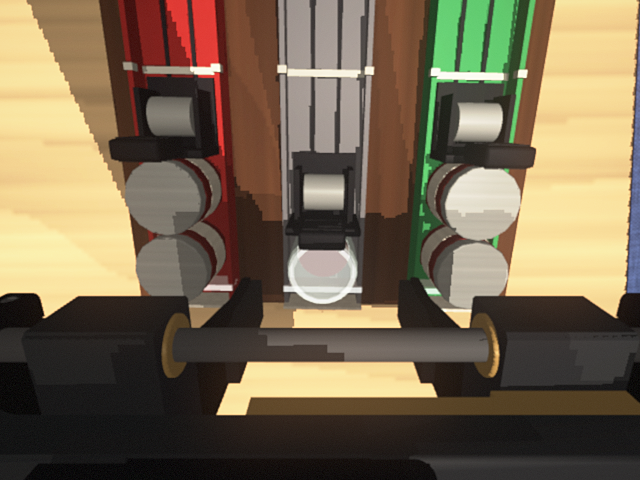

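The picture has the rim centred at (322,270). The TCP projects to column 328, so the jar's y is about 0.145; I shift 3.5 mm toward -y.

>>> move_arm([
  [0.1, -0.35, -1, 0, 0, -0.005, -0.5],
  [0, 0, -1.2, 0, 0, 0, -0.5],
  [0, 0, -0.9, 0, 0, 0, -0.5],
  [0, 0, -0.3, 0, 0, 0, -0.5],
  [0, 0, 0, 0, 0, 0, 0.1],
  [0, 0, 0, 0, 0, 0, 0.3],
  [0, 0, 0, 0, 0, 0, 0.3],
  [0, 0, 0, 0, 0, 0, 0.3],
  [0, 0, 0, 0, 0, 0, 0.3],
], squeeze=15)

```text
time: 5.78
position: [0.6165, 0.1453, 0.0381]
eef_rot: [[-1.0, 0.014, 0.0], [0.014, 1.0, 0.0], [-0.0, 0.0, -1.0]]
ft_force: [-0.1, 0.1, 0.0]
opening: 0.0317
grasp_force: 0.0
```

Run:
```python
from h import *
s=ctrl.sense();print(s["position"],s["ft_force"],s["opening"],s["grasp_force"])
a=ctrl.get_image("wrist")[150:390,160:480];b=ctrl.get_image("side")[270:420,180:380]
cv2.imwrite("pics/c3.png",np.vstack([cv2.resize(a,(400,300),interpolation=3),cv2.resize(b,(400,300),interpolation=3)]))
```

```text
[0.61649043 0.14531364 0.03810223] [-0.12101735  0.11492437  0.00706338] 0.03174543133495037 0.0
```

View pics/c3.png

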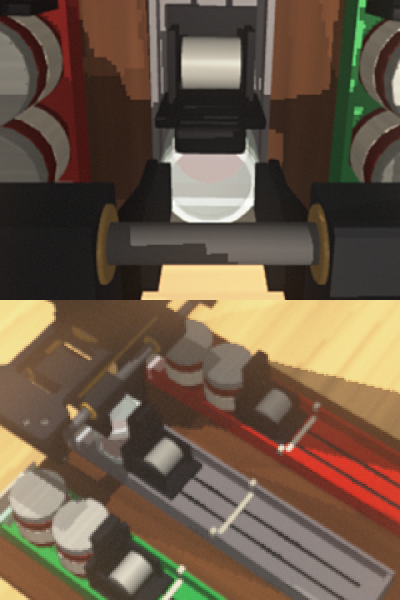

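The crop shows the jar still upright between the fingers, yet the reading is 31.7 mm with no grip force. I let the fingers go on closing gently.

>>> move_arm([
  [0, 0, 0, 0, 0, 0, 0.5],
  [0, 0, 0, 0, 0, 0, 0.5],
], squeeze=10)

```text
time: 6.12
position: [0.6164, 0.1453, 0.038]
eef_rot: [[-1.0, 0.014, 0.0], [0.014, 1.0, 0.0], [-0.0, 0.0, -1.0]]
ft_force: [-0.9, -1.0, -0.4]
opening: 0.0233
grasp_force: 0.0
```

Run:
```python
from h import *
s=ctrl.sense();print(s["position"],s["ft_force"],s["opening"],s["grasp_force"])
cv2.imwrite("pics/w4.png",cv2.resize(ctrl.get_image("wrist")[190:350,220:440],(770,560),interpolation=3))
```

```text
[0.61641731 0.14527719 0.03797176] [-0.92650127 -0.96286729 -0.39672131] 0.02326054669349432 0.0
```

View pics/w4.png

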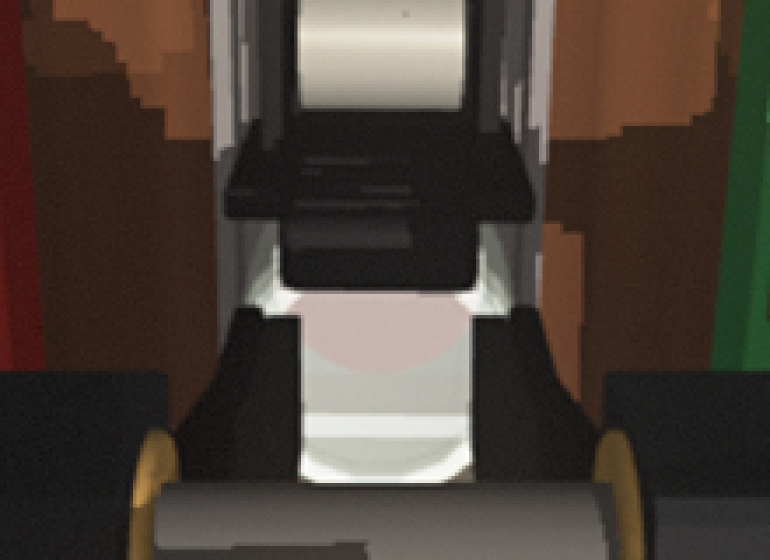

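The fingers clearly lie over the rim here. From the visible gap against the read opening, the tips come out about 27 mm above the reported TCP, which matches the missing contact. I open, go lower, and feel for contact.

>>> move_arm([
  [0, 0, 0, 0, 0, 0, -0.4],
  [0, 0, 0, 0, 0, 0, -0.5],
  [0, 0, 0, 0, 0, 0, -0.5],
  [0, 0, 0, 0, 0, 0, -0.5],
  [0, 0, 0, 0, 0, 0, -0.5],
  [0, 0, 0, 0, 0, 0, -0.5],
  [0, 0, -0.5, 0, 0, -0.01, -0.5],
  [0, 0, -0.5, 0, 0, 0, -0.5],
  [0, 0, -0.3, 0, 0, 0, -0.5],
  [0, 0, 0, 0, 0, 0, 0.0],
  [0, 0, 0, 0, 0, 0, 0.2],
  [0, 0, 0, 0, 0, 0, 0.2],
  [0, 0, 0, 0, 0, 0, 0.2],
], squeeze=5)

```text
time: 7.8
position: [0.6166, 0.1443, 0.0253]
eef_rot: [[-1.0, 0.024, 0.0], [0.024, 1.0, -0.001], [-0.0, -0.001, -1.0]]
ft_force: [-0.4, -2.4, 2.5]
opening: 0.0422
grasp_force: 5.6
```

Contact at 42 mm, as it should be. I go 8 mm deeper for a full pad grip.

>>> move_arm([
  [0, 0, 0, 0, 0, 0.01, -0.3],
  [0, 0, 0, 0, 0, 0, -0.35],
  [0, 0, 0, 0, 0, 0, -0.35],
  [0, 0, -0.4, 0, 0, 0.008, -0.35],
  [0, 0, -0.4, 0, 0, 0, -0.35],
  [0, 0, 0, 0, 0, 0, 0.0],
  [0, 0, 0, 0, 0, 0, 0.2],
  [0, 0, 0, 0, 0, 0, 0.2],
  [0, 0, 0, 0, 0, 0, 0.2],
], squeeze=15)

```text
time: 8.93
position: [0.6165, 0.1444, 0.0171]
eef_rot: [[-1.0, 0.006, 0.0], [0.006, 1.0, -0.001], [-0.0, -0.001, -1.0]]
ft_force: [-0.2, -2.6, 0.6]
opening: 0.0425
grasp_force: 15.0
```

>>> move_arm([
  [0, 0, 0.3, 0, 0, 0, 0.2],
  [0, 0, 0.8, 0, 0, 0, 0.2],
  [0, 0, 1.5, 0, 0, 0, 0.2],
  [0, 0, 2, 0, 0, 0, 0.2],
  [0, 0, 2, 0, 0, 0, 0.2],
  [0, 0, 2, 0, 0, 0, 0.2],
  [0, 0, 1.5, 0, 0, 0, 0.2],
  [0, 0, 0.5, 0, 0, 0, 0.2],
  [0, 0, 0, 0, 0, 0, 0.2],
])

```text
time: 10.05
position: [0.6161, 0.1453, 0.1229]
eef_rot: [[-1.0, 0.006, -0.001], [0.006, 1.0, 0.0], [0.001, 0.0, -1.0]]
ft_force: [-0.5, 0.1, -1.0]
opening: 0.0422
grasp_force: 15.0
```

>>> move_arm([
  [-0.2, -0.8, 0, 0, 0, 0, 0.2],
  [-0.5, -2, 0, 0, 0, 0, 0.2],
  [-0.8, -3, 0, 0, 0, 0, 0.2],
  [-1, -4, 0, 0, 0, 0, 0.2],
  [-1, -4, 0, 0, 0, 0, 0.2],
  [-1, -4, 0, 0, 0, 0, 0.2],
  [-1, -4, 0, 0, 0, 0, 0.2],
  [-1, -4, 0, 0, 0, 0, 0.2],
  [-1, -4, 0, 0, 0, 0, 0.2],
  [-1, -4, 0, 0, 0, 0, 0.2],
  [-1, -4, 0, 0, 0, 0, 0.2],
  [-1, -4, 0, 0, 0, 0, 0.2],
  [-1, -3.5, 0, 0, 0, 0, 0.2],
  [-0.8, -2.5, 0, 0, 0, 0, 0.2],
  [-0.4, -1.5, 0, 0, 0, 0, 0.2],
  [0, -0.5, 0, 0, 0, 0, 0.2],
  [0, 0, 0, 0, 0, 0, 0.2],
])

```text
time: 12.18
position: [0.4897, -0.3521, 0.1228]
eef_rot: [[-1.0, 0.005, 0.0], [0.005, 1.0, 0.001], [-0.0, 0.001, -1.0]]
ft_force: [-0.5, -0.2, -1.6]
opening: 0.0425
grasp_force: 15.0
```

Run:
```python
from h import *
np.set_printoptions(precision=4,suppress=True)
s=ctrl.sense();print(s["time"],s["position"],s["ft_force"],s["opening"],s["grasp_force"])
a=ctrl.get_image("side");b=ctrl.get_image("top");cv2.imwrite("pics/top5.png",b)
cv2.imwrite("pics/s5.png",a)
```

```text
12.175 [ 0.4897 -0.3521  0.1228] [-0.5178 -0.2415 -1.5901] 0.04245543587701451 14.95363331662702
```

View pics/s5.png

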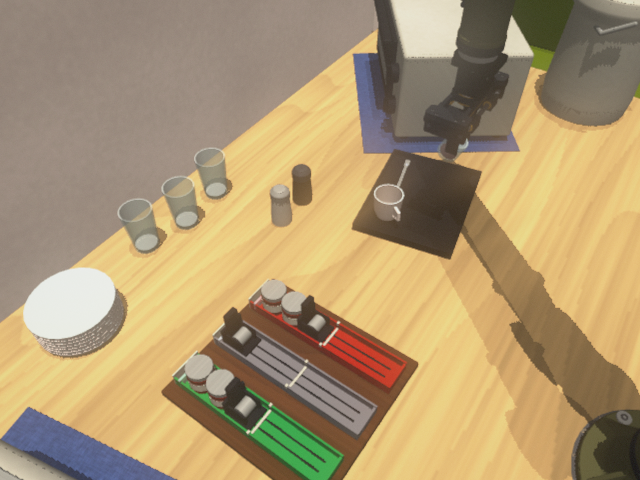

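The side view shows the jar held upright at about (453,148), over the tray's free part. The pusher has run to the front and the rest is unchanged.

>>> move_arm([
  [0, 0.3, -1, 0, 0, 0, 0.2],
  [0, 0.4, -2, 0, 0, 0, 0.2],
  [0, 0.3, -2.5, 0, 0, 0, 0.2],
  [0, 0, -2.5, 0, 0, 0, 0.2],
  [0, 0, -1.5, 0, 0, 0, 0.2],
  [0, 0, -0.8, 0, 0, 0, 0.2],
  [0, 0, -0.5, 0, 0, 0, 0.2],
  [0, 0, -0.3, 0, 0, 0, 0.2],
  [0, 0, -0.2, 0, 0, 0, 0.2],
  [0, 0, -0.1, 0, 0, 0, 0.2],
  [0, 0, -0.1, 0, 0, 0, 0.2],
  [0, 0, 0, 0, 0, 0, 0.2],
])

```text
time: 13.78
position: [0.4903, -0.3429, 0.0088]
eef_rot: [[-1.0, 0.006, 0.002], [0.006, 1.0, -0.0], [-0.002, -0.0, -1.0]]
ft_force: [0.8, -0.2, 4.8]
opening: 0.0423
grasp_force: 15.0
```

Contact with about 6 N; release and retreat.

>>> move_arm([
  [0, 0, 0.05, 0, 0, 0, 0.0],
  [0, 0, 0, 0, 0, 0, -0.1],
  [0, 0, 0, 0, 0, 0, -0.2],
  [0, 0, 0, 0, 0, 0, -0.3],
  [0, 0, 0, 0, 0, 0, -0.4],
  [0, 0, 0, 0, 0, 0, -0.5],
  [0, 0, 0.5, 0, 0, 0, -0.5],
  [0, 0, 1, 0, 0, 0, -0.5],
  [0, 0, 2, 0, 0, 0, -0.5],
  [0, 0, 3, 0, 0, 0, -0.5],
  [0, 0, 3, 0, 0, 0, -0.5],
  [0, 0, 3, 0, 0, 0, -0.5],
  [0, 0, 0, 0, 0, 0, -0.5],
])

```text
time: 15.4
position: [0.4914, -0.3443, 0.1378]
eef_rot: [[-1.0, 0.006, 0.006], [0.006, 1.0, -0.003], [-0.006, -0.003, -1.0]]
ft_force: [0.3, -0.6, 0.5]
opening: 0.0649
grasp_force: 0.0
```

Run:
```python
from h import *
np.set_printoptions(precision=4,suppress=True)
s=ctrl.sense();print(s["time"],s["position"],s["ft_force"],s["opening"])
a=ctrl.get_image("side");b=ctrl.get_image("top")
for c in("side","top"):
  for n in("jar_mid","tab","paddle"):
    for q in ctrl.boxes_of(n,c)[:2]:print(c,n,w(c,q["position"]),proj(c,w(c,q["position"])),round(q["confidence"],2))
  r=ctrl.trace("tab",c)
  if r: v,u=np.nonzero(r[0]["pixels"]);print(c,u.min(),u.max(),v.min(),v.max())
wv=ctrl.get_image("wrist")
cv2.imwrite("pics/c6.png",np.vstack([np.hstack([cv2.resize(a[285:395,190:340],(400,300),interpolation=3),cv2.resize(b[215:335,140:300][:, :160],(400,300),interpolation=3)]),np.hstack([cv2.resize(a[130:280,340:540],(400,300)),cv2.resize(wv,(400,300))])]))
```

```text
15.4 [ 0.4914 -0.3443  0.1378] [ 0.2912 -0.6145  0.4564] 0.0649292472514187
side jar_mid [ 0.5098 -0.3287  0.0398] (np.float64(432.82013363259574), np.float64(192.94874250854224)) 0.76
side tab [0.6171 0.1488 0.0392] (np.float64(239.09717216767757), np.float64(336.00811261199993)) 0.69
side paddle [0.6236 0.152  0.0426] (np.float64(234.4039747429502), np.float64(334.31789711565153)) 0.55
side 221 259 308 356
top tab [0.6181 0.1423 0.043 ] (np.float64(190.3942170060553), np.float64(242.95669641007538)) 0.73
top paddle [0.6184 0.1383 0.0445] (np.float64(192.46809265986988), np.float64(242.66224660398817)) 0.83
top 176 205 226 259
```

View pics/c6.png

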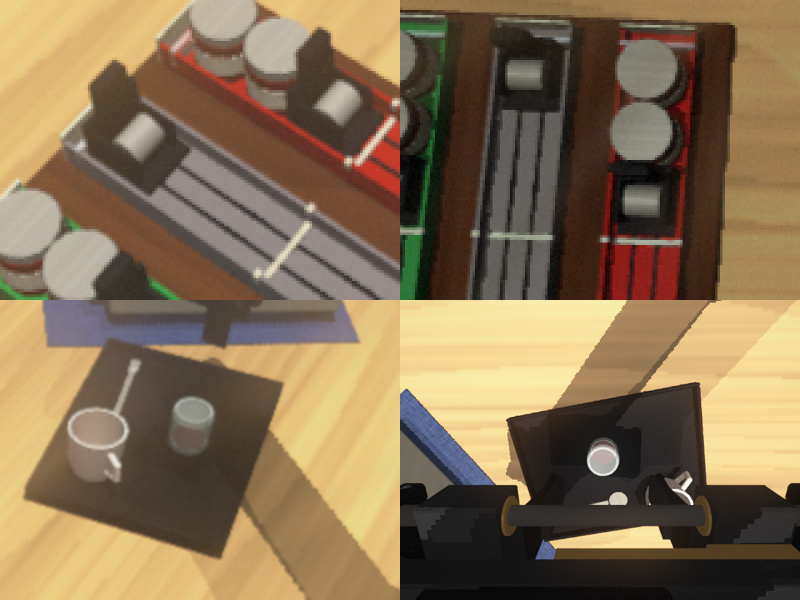

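The jar stands upright on the tray's free half, with cup and spoon unmoved. The pusher is at the front stop, its tab top at about side pixel (233,310).

Run:
```python
from h import *
for z in(.06,.07,.08,.09): print(z,proj("side",[.630,.146,z]),proj("top",[.63,.146,z]))
```

```text
0.06 (np.float64(232.40487966326162), np.float64(323.6383761699601)) (np.float64(185.78724172151757), np.float64(234.03624381329448))
0.07 (np.float64(231.5979121594039), np.float64(320.0384921479154)) (np.float64(183.96289605219494), np.float64(232.734381877924))
0.08 (np.float64(230.7765577999014), np.float64(316.3744283274086)) (np.float64(182.0891115129004), np.float64(231.39724012468434))
0.09 (np.float64(229.94042838459575), np.float64(312.6444529465769)) (np.float64(180.16385084571547), np.float64(230.02336475642443))
```

>>> move_arm([
  [0.2, 0.8, 0, 0, 0, 0, -0.2],
  [0.5, 2, 0, 0, 0, 0, -0.2],
  [0.9, 3, 0, 0, 0, 0, -0.2],
  [1.2, 4, 0, 0, 0, 0, -0.2],
  [1.2, 4, 0, 0, 0, 0, -0.2],
  [1.2, 4, 0, 0, 0, 0, -0.2],
  [1.2, 4, 0, 0, 0, 0, -0.2],
  [1.2, 4, 0, 0, 0, 0, -0.2],
  [1.2, 4, 0, 0, 0, 0, -0.2],
  [1.2, 4, 0, 0, 0, 0, -0.2],
  [1.2, 4, 0, 0, 0, 0, -0.2],
  [1.2, 4, 0, 0, 0, 0, -0.2],
  [0.8, 3.5, 0, 0, 0, 0, -0.2],
  [0.5, 2.5, 0, 0, 0, 0, -0.2],
  [0.2, 1.2, 0, 0, 0, 0, -0.2],
  [0, 0, 0, 0, 0, 0, -0.2],
])

```text
time: 17.95
position: [0.6283, 0.1474, 0.1333]
eef_rot: [[-1.0, 0.005, -0.0], [0.005, 1.0, -0.0], [0.0, -0.0, -1.0]]
ft_force: [0.1, -0.9, -0.4]
opening: 0.0524
grasp_force: 0.0
```

Run:
```python
from h import *
np.set_printoptions(precision=4,suppress=True)
s=ctrl.sense();print(s["time"],s["position"],s["eef_rot"],s["opening"])
wv=ctrl.get_image("wrist");cv2.imwrite("pics/w7.png",wv)
for n in("tab","paddle"):
  for q in ctrl.boxes_of(n,"wrist")[:2]:print(n,w("wrist",q["position"]),proj("wrist",w("wrist",q["position"])),round(q["confidence"],2))
  for r in ctrl.trace(n,"wrist")[:1]: v,u=np.nonzero(r["pixels"]);print(r["confidence"],u.min(),u.max(),v.min(),v.max(),[ (i,u[v==i].min(),u[v==i].max()) for i in range(v.min(),v.max()+1,4)])
print(proj("wrist",[.63,.146,.09]))
```

```text
17.95 [0.6283 0.1474 0.1333] [[-1.      0.0051 -0.0003]
 [ 0.0051  1.     -0.0003]
 [ 0.0003 -0.0003 -1.    ]] 0.0524335348669523
tab [0.6183 0.1391 0.0432] (np.float64(321.04396626124986), np.float64(219.37182124121043)) 0.7
0.7 296 353 180 259 [(180, np.int64(304), np.int64(307)), (184, np.int64(301), np.int64(350)), (188, np.int64(302), np.int64(351)), (192, np.int64(302), np.int64(351)), (196, np.int64(302), np.int64(350)), (200, np.int64(302), np.int64(350)), (204, np.int64(301), np.int64(349)), (208, np.int64(301), np.int64(349)), (212, np.int64(301), np.int64(349)), (216, np.int64(302), np.int64(349)), (220, np.int64(302), np.int64(348)), (224, np.int64(302), np.int64(348)), (228, np.int64(301), np.int64(349)), (232, np.int64(299), np.int64(351)), (236, np.int64(298), np.int64(352)), (240, np.int64(297), np.int64(353)), (244, np.int64(296), np.int64(353)), (248, np.int64(306), np.int64(352)), (252, np.int64(307), np.int64(342)), (256, np.int64(307), np.int64(341))]
paddle [0.6235 0.1437 0.0442] (np.float64(327.0116514860708), np.float64(225.9906314669604)) 0.65
0.63 296 353 181 259 [(181, np.int64(316), np.int64(318)), (185, np.int64(302), np.int64(350)), (189, np.int64(302), np.int64(350)), (193, np.int64(302), np.int64(349)), (197, np.int64(302), np.int64(348)), (201, np.int64(302), np.int64(348)), (205, np.int64(302), np.int64(349)), (209, np.int64(302), np.int64(349)), (213, np.int64(302), np.int64(349)), (217, np.int64(302), np.int64(349)), (221, np.int64(302), np.int64(348)), (225, np.int64(302), np.int64(348)), (229, np.int64(300), np.int64(349)), (233, np.int64(299), np.int64(350)), (237, np.int64(298), np.int64(351)), (241, np.int64(297), np.int64(352)), (245, np.int64(296), np.int64(353)), (249, np.int64(307), np.int64(342)), (253, np.int64(307), np.int64(341)), (257, np.int64(308), np.int64(341))]
(np.float64(329.4066971942048), np.float64(252.9166591769137))
```

>>> move_arm([
  [0.15, -0.35, -1.5, 0, 0, 0, -0.1],
  [0, 0, -2.5, 0, 0, 0, -0.1],
  [0, 0, -2.5, 0, 0, 0, -0.1],
  [0, 0, -1.5, 0, 0, 0, -0.1],
  [0, 0, -1, 0, 0, 0, -0.1],
  [0, 0, -0.6, 0, 0, 0, -0.1],
  [0, 0, 0, 0, 0, 0, 0.3],
  [0, 0, 0, 0, 0, 0, 0.6],
  [0, 0, 0, 0, 0, 0, 0.7],
  [0, 0, 0, 0, 0, 0, 0.7],
  [0, 0, 0, 0, 0, 0, 0.7],
], squeeze=30)

```text
time: 19.58
position: [0.6304, 0.1437, 0.0382]
eef_rot: [[-1.0, 0.006, 0.001], [0.006, 1.0, 0.0], [-0.001, 0.0, -1.0]]
ft_force: [0.6, -0.4, 3.5]
opening: 0.0238
grasp_force: 30.0
```

>>> move_arm([
  [-0.3, 0, 0, 0, 0, 0, 0.7],
  [-0.7, 0, 0, 0, 0, 0, 0.7],
  [-1, 0.01, 0, 0, 0, 0, 0.7],
  [-1.2, 0.01, 0, 0, 0, 0, 0.7],
  [-1.3, 0.01, 0, 0, 0, 0, 0.7],
  [-1.3, 0.01, 0, 0, 0, 0, 0.7],
  [-1.3, 0.01, 0, 0, 0, 0, 0.7],
  [-1.3, 0.01, 0, 0, 0, 0, 0.7],
  [-1.3, 0.01, 0, 0, 0, 0, 0.7],
  [-1.2, 0.01, 0, 0, 0, 0, 0.7],
  [-1, 0.01, 0, 0, 0, 0, 0.7],
  [-0.6, 0, 0, 0, 0, 0, 0.7],
  [-0.3, 0, 0, 0, 0, 0, 0.7],
  [0, 0, 0, 0, 0, 0, 0.7],
])

```text
time: 21.32
position: [0.5037, 0.147, 0.0381]
eef_rot: [[-1.0, 0.005, 0.005], [0.005, 1.0, 0.003], [-0.005, 0.003, -1.0]]
ft_force: [4.9, 4.5, -3.5]
opening: 0.0234
grasp_force: 30.0
```

Run:
```python
from h import *
np.set_printoptions(precision=4,suppress=True)
s=ctrl.sense();print(s["time"],s["position"],s["ft_force"],s["moment"],s["opening"],s["grasp_force"])
a=ctrl.get_image("side");b=ctrl.get_image("top");c=ctrl.get_image("wrist")
cv2.imwrite("pics/c8.png",np.vstack([np.hstack([cv2.resize(a[290:410,220:380],(400,300),interpolation=3),cv2.resize(b[215:335,110:270],(400,300),interpolation=3)]),np.hstack([cv2.resize(c[130:310,210:450],(400,300),interpolation=3),cv2.resize(a,(400,300),interpolation=cv2.INTER_AREA)])]))
for n in("jar_mid","cup_mid","jam_a1_mid","fill_line","tab"):
  for cam in("side","top"):
    for q in ctrl.boxes_of(n,cam)[:2]:print(cam,n,w(cam,q["position"]),round(q["confidence"],2))
```

```text
21.325 [0.5037 0.147  0.0381] [ 4.9268  4.5155 -3.5049] [ 0.8851 -1.2368 -0.0958] 0.023372128709050855 29.998940527439117
side jar_mid [ 0.5075 -0.3314  0.0374] 0.86
top jar_mid [ 0.5092 -0.3469  0.0479] 0.75
side cup_mid [ 0.5723 -0.2503  0.0442] 0.75
top cup_mid [ 0.5749 -0.2647  0.0318] 0.82
side jam_a1_mid [0.6185 0.245  0.0628] 0.63
top jam_a1_mid [0.6171 0.2265 0.062 ] 0.87
side fill_line [0.4643 0.15   0.0184] 0.75
top fill_line [0.5536 0.1471 0.021 ] 0.93
side tab [0.4799 0.1547 0.0371] 0.73
top tab [0.5848 0.2236 0.0692] 0.34
```

View pics/c8.png

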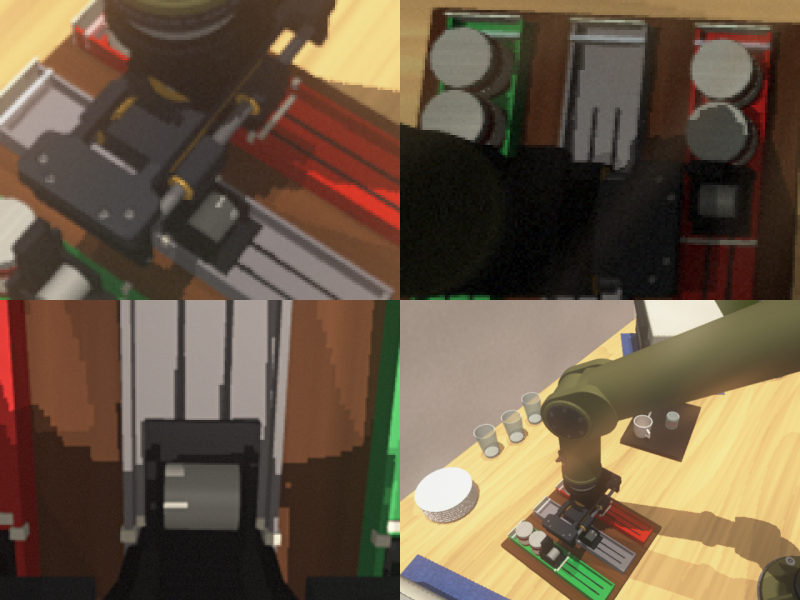

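The pull is working: it has gone 126.7 mm. The jar stands on the tray and the stocked lanes are unmoved. In the wrist crop the fill ticks are at about rows 271 and the tab is held firmly. About 6.3 mm remains, and I relieve the side force.

>>> move_arm([
  [-0.3, 0.15, 0, 0, 0, 0, 0.7],
  [-0.33, 0.1, 0, 0, 0, 0, 0.7],
  [0, 0, 0, 0, 0, 0, 0.7],
  [0, 0, 0, 0, 0, 0, 0.7],
])

```text
time: 22.48
position: [0.4978, 0.1473, 0.0381]
eef_rot: [[-1.0, 0.006, 0.005], [0.006, 1.0, 0.001], [-0.005, 0.001, -1.0]]
ft_force: [5.9, -0.1, -1.6]
opening: 0.0232
grasp_force: 30.0
```

Run:
```python
from h import *
np.set_printoptions(precision=4,suppress=True)
s=ctrl.sense();print(s["time"],s["position"],s["ft_force"],s["eef_rot"][:,2])
c=ctrl.get_image("wrist")
# white ticks on the grey lane's walls beside the gripper
g=c.min(2);ys,xs=np.nonzero(g>150)
for lo,hi in((270,305),(355,390)):
    m=(xs>lo)&(xs<hi)&(ys>230)&(ys<300)
    if m.sum(): u,v=np.median(xs[m]),np.median(ys[m]);print(m.sum(),u,v,ys[m].min(),ys[m].max(),ray("wrist",u,v,.033))
```

```text
22.475 [0.4978 0.1473 0.0381] [ 5.9039 -0.0763 -1.6478] [ 0.0047  0.0008 -1.    ]
10 376.0 282.0 280 284 [0.5037 0.1749 0.033 ]
```

The reckoning from the stop gives the paddle front at 0.5038. The tick seen in the wrist picture is at 0.5037, so the paddle is on the line.

```bash
python3 -c "
from workcell import ctrl
print(ctrl.sign_off())"
```

```text
the job is handed in; nothing more can be done
None
```

The job is handed in: the empty jar stands upright on the free half of the tray, and the arm is holding the pusher with the paddle front within about 1 mm of the fill line, by measurement; I saw no change in the stocked lanes or other things.

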